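# Hold a spring clip open over an earring card

## Task

Pull the wooden spring clip out of its upright cup, squeeze its two tails so that its jaws gape wide, and lower the gaping jaws astride the middle of the top edge of the upright earring card, one jaw well down on each side, so that I can slip a backing card in. Do not let the clip nip or press on the card or shift its stand, and leave the jar, spool and bowl alone. Finish while still holding the clip there, squeezed wide open, still and clear of the card: do not let go.

Things in the scene. Friction and masses are not known exactly. Their poses are not given: they have to be found in the camera images.
- clip_pivot (a point): pivot pin, centre of a loose wooden peg-type spring clip (60 g, 96 mm long, 20 mm wide along x, 24 over the pin) standing jaws down in the cup. Start axes: z up, x along the pin, y the way tails and jaws part. Tails flare up to 50 mm above it (53 when squeezed), outer faces 50 mm apart at the top; fully squeezed they are parallel, 26 mm apart. This point turns with the +y half
- clip_open (a joint): clip opening: 0 shut (start), 0.46 rad at its stop. Squeezing the tails together along y parts the jaws; released, a spring shuts them. 4 N at the tail tops begins it, about 11 N a finger held 30 mm above the pivot reaches the stop; a harder squeeze rests on the stop. Each half turns half of this angle
- tip_a (a point): inner lower edge of the jaw of the clip's +y half, 46 mm below the pivot. Shut, the jaws touch and measure 22 mm over both; fully open the tips are 22 mm apart inside, the gap tapering to nothing at the pivot
- tip_b (a point): inner lower edge of the other (-y) jaw, 46 mm below the pivot; the tips touch when the clip is shut
- cup: wooden cup fixed on the table, 52 (x) by 68 (y) mm outside, 50 mm high, walls and floor 6 mm, open at the top; origin at the centre of its underside. Wide enough for the jaws to be fully spread along its y. The clip stands loosely on its floor, its y roughly along the cup's y, pivot 52 mm above the table
- card_top (a point): middle of the top edge of the stiff white earring card, 115 mm above the table. Axes: z up, y along the edge (card 110 mm wide), x through its thickness (3 mm). It stands fast in a loose wooden foot 60 (x) by 120 (y) by 22 mm high, 0.6 kg in all; earrings hang 35 mm and more below the edge
- stand: the same wooden foot with its card; origin at the centre of its underside, axes as card_top
- jar: bystander: closed glass bead jar, 48 mm across, 70 mm high, origin at the centre of its underside
- spool: bystander: spool of copper wire, 40 mm across, 30 mm high, origin at the centre of its underside
- bowl: bystander: white bowl, 90 mm across, 35 mm high, origin at the centre of its underside
Things that resemble listed ones, but are neither listed nor needed, are in the scene too. Leave any green, purple or turquoise look-alike of the part that bears clip_pivot alone.

How it is judged:
By the outcome, as a careful person would: the job done as asked, in the order asked, and still so for the second after the job is handed in, while the arm keeps its last pose, push and grip.
It also fails if it takes over 32 s, if anything falls off the work surface, if the arm or the gripper's body presses on something with over 40 N, if the wrist force passes 120 N, or if a joint passes its speed limit or range.

## Robot

A 7-joint arm with a two-finger parallel gripper is mounted at the origin on the work surface. World frame = base frame: x ahead of the robot, y to its left, z up, the work surface at z = 0. Lengths are in m, angles in degrees, forces in N, time in s.
With the tool pointing down it reaches from about 0.425 to 0.925 m from the base axis. Payload 6.8 kg.
Tool frame: the origin (TCP) lies midway between the tips of the shut fingers; the grasp point (between the pads) lies 19 mm behind it; x points along the fingers, y is the direction in which the jaws open and shut, and the axes are right-handed (so a half turn about x gives the same grasp; the last joint's range is limited). The gripper opens to 88 mm and grips with 3 to 60 N. Pads are 20 mm wide; open, the fingers measure 115 mm over their backs; the gripper's body (75 mm by 178 mm) begins 61 mm behind the grasp point.
Start: joints at [-69.219, 27.33, 1.283, 89.118, -0.659, 63.558, -4.761], TCP at [0.306, 0.602, 0.223] pointing down, gripper open.
Joint ranges: [-169.35, 169.35], [-19.33, 120.38], [-80.79, 83.38], [13.8, 139.57], [-78.32, 258.32], [9.67, 109.79], [-169.56, 169.56]. Speed limits (degrees/s): [136.94, 136.94, 180, 180, 180, 180, 180].

## Interface

Orientations are given as [roll, pitch, yaw] about the fixed x, y, z axes, in that order (R = Rz(yaw) Ry(pitch) Rx(roll)).
In Python, from rig import sensors, viewer, workorder, boxes_of gives the robot as it stands.
- The arm moves only by the shell command python3 -m crank 'ROWS' [FORCE]. ROWS is JSON, a list of rows, each an object of numbers: "jaw": the finger opening in mm, from 0 to 87.8; "tx", "ty", "tz": the shift along the tool's x, y, z in mm; "roll": the turn about the tool's x in degrees. In form: [{"jaw": .., "tx": .., "ty": .., "tz": .., "roll": ..}, ...]. A call has 1 to 12 rows; each row is the pose to reach, as a shift and turn from the pose commanded when the call began, along the tool's axes at that moment; what a row does not reach only later rows make up. A row lasts 1/12 s, in which the tool goes at most 41.7 mm and 7.16 degrees, less where a joint would pass 70% of its speed; a pose out of reach is approached as far as the arm can. A call with a gripper value outside its range is refused whole. The fingers move at their own pace and stop on an object; FORCE is the grip in N (left out, the last holds). Time passes only in rows, so rows that repeat a pose let the fingers close. It gives the time, the measured TCP pose, the force and the opening at its end, in the units of the state.
- sensors.sense(): the state, without advancing time (a new reading comes with each control period).
- viewer.grab_frame(name): name is "side" or "top" or "wrist"; returns a dict with "image" (480x640x3 uint8, blue, green, red), "camera_matrix" (3x3 intrinsics, pixels), "T" (4x4, takes a point from camera to world coordinates). Camera axes: x right, y down, z forward; pixel columns grow to the right and rows downward; lengths in m; the calibration is good to about 2 mm. A picture is of the moment at which its call begins. There is no depth.
- workorder.finish_job(): hands the job in, once; it reports no verdict.
Trained networks look in the newest picture that a camera, given by its name, has taken for a name from the list of things; names that differ only in an ending like _2 or _b are one class to them, and where a whole thing is asked for, a point or a joint stands for the part that bears it (a point fixed in the world has none). Each returns a list of dicts, best first, with "confidence" (0 to 1); they miss things now and then, are a little off and sometimes report something else, mostly with a low value. They report only what shows in the picture. A call takes as long as a camera call. They do not tell look-alikes from the thing itself.
- boxes_of(camera, query): "at" ([column, row] in pixels, amid what is visible of it).
The state is a dict: "time_s": time; "q": joint angles; "qvel": joint speeds; "joint_efforts": joint torques, N m; "eef_pos": TCP position; "ee_rot": TCP orientation; "wrist_force": force on the tool from outside, world axes, zero at the start; "moment": the same for the moment, N m; "grip_width": finger opening in m.
Only numpy, scipy, OpenCV 4.12 (cv2) and the standard library are available. Lean on these libraries where they do the work, as an engineer would, in place of code of your own. Each camera call takes 0.05 s, during which the arm holds its last target. There are 200 camera calls.

## Working session

There is one attempt and no reset: what is moved stays moved. The work goes in short steps, Python scripts to look and compute and a shell command to move; the robot and the scene stay as the last step left them, time stands still between calls to the robot, and variables do not carry over. Pictures are saved under pics/ and viewed, about 8 in all and at most 12, crops included, and the job is handed in when it is done.

```bash
mkdir -p pics; ls
cat > h.py <<'E'
import numpy as np, cv2
from rig import sensors, viewer, workorder, boxes_of
def grab(cam,name=None):
    f=viewer.grab_frame(cam)
    if name: cv2.imwrite(f'pics/{name}.png',f['image'])
    return f
def ray(f,px):
    K=np.array(f['camera_matrix']);T=np.array(f['T'])
    d=T[:3,:3]@np.linalg.inv(K)@np.array([px[0],px[1],1.]);return T[:3,3],d/np.linalg.norm(d)
def tri(*fp):
    A=np.zeros((3,3));b=np.zeros(3)
    for f,p in fp:
        o,d=ray(f,p);M=np.eye(3)-np.outer(d,d);A+=M;b+=M@o
    X=np.linalg.solve(A,b)
    return X,[float(np.linalg.norm((np.eye(3)-np.outer(ray(f,p)[1],ray(f,p)[1]))@(X-ray(f,p)[0]))) for f,p in fp]
def atz(f,px,z):
    o,d=ray(f,px);return o+d*(z-o[2])/d[2]
def proj(f,X):
    T=np.linalg.inv(np.array(f['T']));p=np.array(f['camera_matrix'])@(T[:3,:3]@np.array(X)+T[:3,3]);return p[:2]/p[2]
E
python3 - <<'E'
from h import *
np.set_printoptions(precision=3,suppress=True)
s=sensors.sense();print({k:np.round(v,3) for k,v in s.items()})
F={}
for c in ['side','top','wrist']:
    F[c]=grab(c,c+'0');print(c,np.array(F[c]['T'])[:3].round(3).tolist(),F[c]['camera_matrix'][0][0])
    for q in ['clip_pivot','tip_a','cup','card_top','stand','jar','spool','bowl']:
        print(c,q,[(np.round(b['at'],1).tolist(),round(b['confidence'],2)) for b in boxes_of(c,q)[:4]])
cv2.imwrite('pics/st0.png',np.vstack([cv2.resize(F['side']['image'],(400,300)),cv2.resize(F['top']['image'],(400,300))]))
E
```

```text
pics
{'time_s': np.float64(0.0), 'q': array([-69.218,  27.376,   1.281,  89.175,  -0.658,  63.559,  -4.762]), 'qvel': array([-0.008,  0.047,  0.052, -0.001,  0.007,  0.091,  0.081]), 'joint_efforts': array([  0.   , -58.285,   1.535, -27.261,  -0.054,   0.017,   0.   ]), 'eef_pos': array([0.306, 0.601, 0.222]), 'ee_rot': array([ -85.039,   89.897, -112.016]), 'wrist_force': array([ 0.68 , -0.477, -1.109]), 'moment': array([-0.024, -0.046, -0.047]), 'grip_width': np.float64(0.088)}
side [[0.718, -0.527, 0.455, 0.105], [-0.696, -0.524, 0.491, -0.509], [-0.02, -0.669, -0.743, 0.723]] 437.208393239051
side clip_pivot [([226.1, 233.6], 0.97), ([190.3, 221.7], 0.92), ([224.5, 192.5], 0.79), ([246.9, 171.5], 0.56)]
side tip_a [([225.5, 234.6], 0.94), ([222.5, 227.1], 0.83), ([242.0, 176.3], 0.77), ([222.2, 197.3], 0.72)]
side cup [([233.1, 207.7], 0.94)]
side card_top [([396.0, 277.2], 0.97)]
side stand [([394.8, 274.8], 0.6)]
side jar [([328.4, 199.6], 0.72)]
side spool [([276.2, 259.3], 0.91)]
side bowl [([398.8, 274.3], 0.46)]
top [[-0.017, -0.991, 0.135, 0.36], [-1.0, 0.018, 0.006, -0.086], [-0.009, -0.135, -0.991, 1.096]] 469.9086237246515
top clip_pivot [([197.1, 318.2], 0.72), ([243.6, 295.7], 0.63), ([256.0, 247.4], 0.6), ([207.9, 264.3], 0.6)]
top tip_a [([182.0, 226.4], 0.8), ([201.6, 268.7], 0.74), ([234.9, 296.6], 0.7), ([197.7, 316.1], 0.61)]
top cup [([215.9, 268.8], 0.6), ([202.8, 267.3], 0.22)]
top card_top [([380.8, 218.1], 0.79)]
top stand [([379.4, 218.6], 0.73)]
top jar []
top spool [([292.5, 277.4], 0.53)]
top bowl [([460.9, 175.9], 0.78), ([209.0, 266.2], 0.28)]
wrist [[0.454, 0.858, 0.242, 0.239], [0.891, -0.437, -0.123, 0.635], [0.001, 0.272, -0.962, 0.386]] 422.1714972983725
wrist clip_pivot []
wrist tip_a []
wrist cup []
wrist card_top []
wrist stand []
wrist jar []
wrist spool []
wrist bowl []
```

Run:
```python
import cv2,numpy as np
a=cv2.imread('pics/side0.png');b=cv2.imread('pics/top0.png')
A=cv2.resize(a[130:350,150:450],(800,587));cv2.imwrite('pics/sc.png',A)
B=cv2.resize(b[140:350,160:480],(800,525));cv2.imwrite('pics/tc.png',B)
```

```text
(no output)
```

View pics/sc.png

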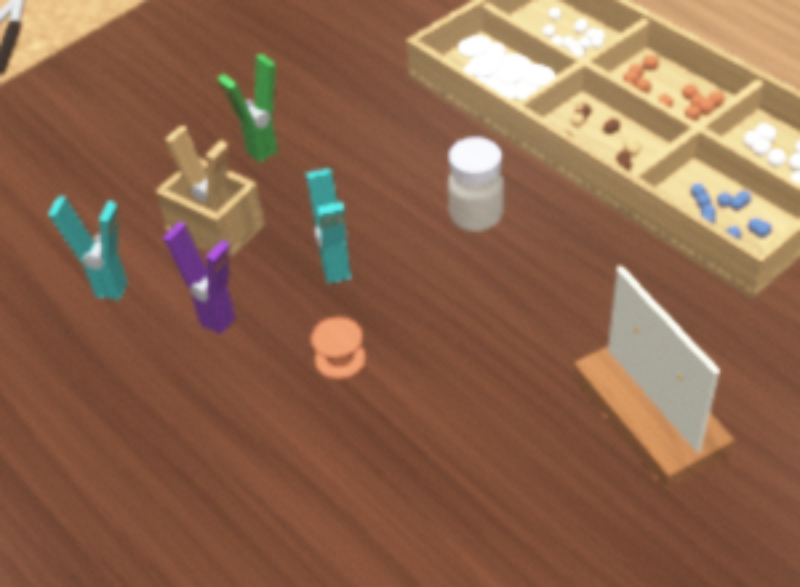

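View pics/tc.png

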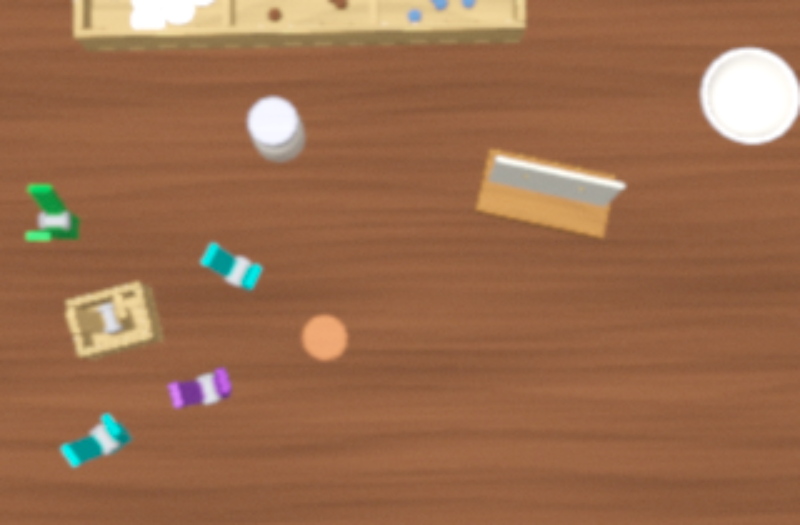

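Side view: the wooden clip stands in the cup at about (225,192), with green, turquoise and purple decoys around it. The card is at (396,277). Top view: the clip pin is at about (203,267), with tails and jaws parting roughly along image-horizontal. The card's top edge runs from (358,203) to (410,214).

Run:
```python
from h import *
np.set_printoptions(precision=4,suppress=True)
s=grab('side');t=grab('top')
cs=lambda x,y:(150+x/2.6667,130+y/2.6682); ct=lambda x,y:(160+x/2.5,140+y/2.5)
print('pivot',tri((s,cs(203,187)),(t,ct(110,318))))
print('card far-left end',tri((s,cs(620,268)),(t,ct(497,158))))
print('card right end',tri((s,cs(716,371)),(t,ct(623,185))))
for n,p in [('c1',(65,300)),('c2',(140,283)),('c3',(160,340)),('c4',(78,357))]: print(n,atz(t,ct(*p),0.05))
for n,p in [('jar',(275,125)),('spool',(325,338))]: print(n,atz(t,ct(*p),0.05))
```

```text
pivot (array([0.4433, 0.1703, 0.0533]), [0.00130694150348798, 0.001306941503488006])
card far-left end (array([ 0.57  , -0.1737,  0.116 ]), [0.0003629744262626385, 0.00036297442626260677])
card right end (array([ 0.5441, -0.2791,  0.1168]), [0.0002335873487730508, 0.0002335873487728954])
c1 [0.4616 0.2111 0.05  ]
c2 [0.4756 0.1439 0.05  ]
c3 [0.4243 0.1255 0.05  ]
c4 [0.4104 0.1985 0.05  ]
jar [0.6184 0.0221 0.05  ]
spool [ 0.4234 -0.0216  0.05  ]
```

```bash
cat >> h.py <<'E'
from scipy.spatial.transform import Rotation as Ro
def need(target,yaw_y):
    """tool-axis shift (mm) and roll (deg) from the sensed pose; yaw_y = world heading of tool y, mod 180"""
    s=sensors.sense();R=Ro.from_euler('xyz',s['ee_rot'],degrees=True).as_matrix()
    d=R.T@(np.array(target)-s['eef_pos'])*1000
    cur=np.degrees(np.arctan2(R[1,1],R[0,1]));r=(cur-yaw_y+90)%180-90   # tool x is down: +roll lowers yaw
    print('R',R.round(3).tolist(),'pos',np.round(s['eef_pos'],4),'tooly yaw',cur.round(1),'shift',d.round(1),'roll',round(r,1),'q',np.round(s['q'],1),'F',np.round(s['wrist_force'],2),'w',round(s['grip_width'],4),'t',s['time_s'])
E
python3 - <<'E'
from h import *
need([.443,.170,.19],101)
E
```

```text
R [[-0.0, 0.454, 0.891], [0.0, 0.891, -0.454], [-1.0, 0.0, -0.0]] pos [0.3062 0.6016 0.2227] tooly yaw 63.0 shift [  32.6 -322.6  317.7] roll -38.0 q [-69.2  27.3   1.3  89.1  -0.7  63.6  -4.8] F [0.19 0.01 0.58] w 0.0881 t 1.45
```

```bash
python3 -m crank '[{"jaw":70,"tx":3,"ty":-30,"tz":30,"roll":-6},{"jaw":70,"tx":6,"ty":-60,"tz":59,"roll":-12},{"jaw":70,"tx":9,"ty":-90,"tz":88,"roll":-18},{"jaw":70,"tx":12,"ty":-120,"tz":118,"roll":-24},{"jaw":70,"tx":15,"ty":-150,"tz":148,"roll":-30},{"jaw":70,"tx":18,"ty":-180,"tz":177,"roll":-36},{"jaw":70,"tx":21,"ty":-210,"tz":207,"roll":-38},{"jaw":70,"tx":24,"ty":-240,"tz":236,"roll":-38},{"jaw":70,"tx":27,"ty":-270,"tz":266,"roll":-38},{"jaw":70,"tx":30,"ty":-300,"tz":295,"roll":-38},{"jaw":70,"tx":32,"ty":-322,"tz":318,"roll":-38},{"jaw":70,"tx":32,"ty":-322,"tz":318,"roll":-38}]' 5
python3 - <<'E'
from h import *
need([.443,.170,.063],101)
w=grab('wrist','w1')
for q in ['clip_pivot','tip_a','cup']: print(q,[(np.round(b['at'],1).tolist(),round(b['confidence'],2)) for b in boxes_of('wrist',q)[:3]])
print(proj(w,[.4433,.1703,.0533]))
E
```

```text
time_s: 2.45
eef_pos: [0.4453, 0.1624, 0.1905]
ee_rot: [-93.2, 89.8, -82.8]
wrist_force: [0.1, -0.4, -0.2]
grip_width: 0.0699
R [[0.0, -0.181, 0.983], [-0.003, 0.983, 0.181], [-1.0, -0.003, -0.0]] pos [0.4453 0.1624 0.1905] tooly yaw 100.4 shift [127.5   8.2  -0.9] roll -0.6 q [-31.3  10.5   4.1 118.   -0.7  51.6  73.6] F [ 0.12 -0.45 -0.21] w 0.0699 t 2.45
clip_pivot [([376.4, 82.2], 0.95), ([328.1, 240.6], 0.79), ([169.1, 257.7], 0.78)]
tip_a [([170.7, 259.0], 0.96), ([184.0, 275.4], 0.93), ([207.8, 123.0], 0.87)]
cup [([333.7, 211.4], 0.89)]
[331.0507142  232.05381611]
```

View pics/w1.png

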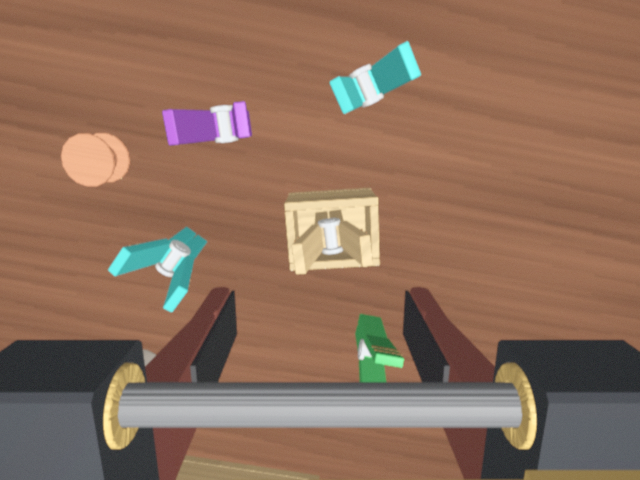

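The wrist view shows the wooden clip in the cup at about (330,237), with the pin vertical in the image. That agrees with the predicted (331,232). Next I'll zoom in for the yaw.

Run:
```python
from h import *
a=cv2.imread('pics/w1.png');cv2.imwrite('pics/w1c.png',cv2.resize(a[180:285,265:400],(771,600),interpolation=cv2.INTER_CUBIC))
```

```text
(no output)
```

View pics/w1c.png

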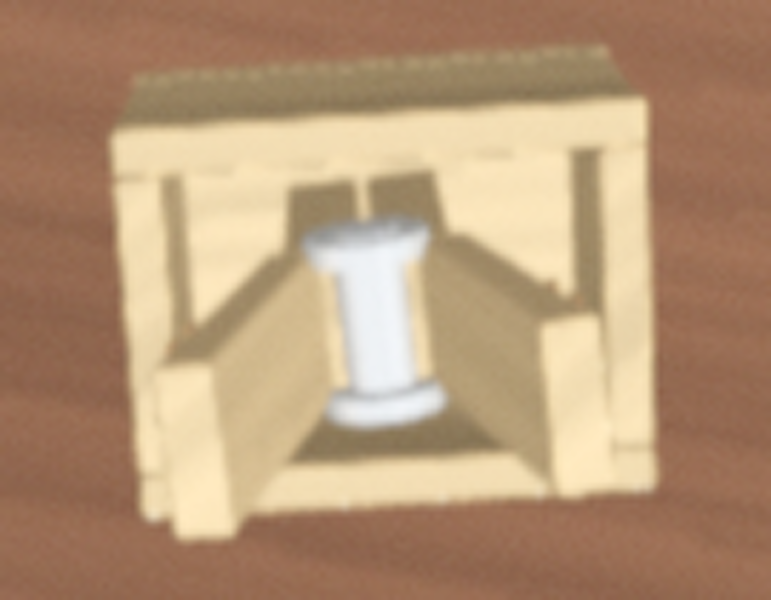

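Run:
```python
from h import *
np.set_printoptions(precision=4,suppress=True)
w=grab('wrist');t=grab('top')
c=lambda x,y:(265+x/5.711,180+y/5.714)
L=np.array([atz(w,c(*p),.102) for p in [(160,365),(212,365),(237,537),(178,540)]]);Rr=np.array([atz(w,c(*p),.102) for p in [(541,320),(598,318),(613,490),(557,495)]])
l,r=L.mean(0),Rr.mean(0);print(l,r,'mid',(l+r)/2,'span',np.linalg.norm(l-r),'yaw',np.degrees(np.arctan2(*(l-r)[[1,0]])),np.degrees(np.arctan2(*(r-l)[[1,0]])))
for Q in (L,Rr):
  e=(Q[0]+Q[1]-Q[2]-Q[3])/2;print('edge',np.linalg.norm(e),np.degrees(np.arctan2(e[1],e[0])))
print('pivot w', atz(w,c(378,320),.052), tri((w,c(378,320)),(t,(160+110/2.5,140+318/2.5))))
ct=lambda x,y:(160+x/2.5,140+y/2.5)
for n,p in [('purple',(200,388)),('green',(52,222)),('turq',(230,265)),('turq2',(95,440))]: print(n,atz(t,ct(*p),0.05))
```

```text
[0.4508 0.1603 0.102 ] [0.4376 0.2001 0.102 ] mid [0.4442 0.1802 0.102 ] span 0.04196609088744848 yaw -71.73157616021764 108.26842383978237
edge 0.02007890602037091 -162.90580877262943
edge 0.019889191124000123 -162.31355054568684
pivot w [0.4446 0.1808 0.052 ] (array([0.4498, 0.1807, 0.0196]), [0.003738297250067205, 0.0037382972500672306])
purple [0.3811 0.0896 0.05  ]
green [0.5325 0.2243 0.05  ]
turq [0.4904 0.0631 0.05  ]
turq2 [0.3372 0.1821 0.05  ]
```

The wrist picture was taken while the arm was still settling (about 8 mm of lag), so I'm recomputing with that frame's own pose.

Run:
```python
from h import *
np.set_printoptions(precision=4,suppress=True)
need([.443,.170,.063],101)
w=grab('wrist','w2');t=grab('top')
# old frame pose: reconstruct T_old from eef-camera transform
s=sensors.sense()
def M(p,e): A=np.eye(4);A[:3,:3]=Ro.from_euler('xyz',e,degrees=True).as_matrix();A[:3,3]=p;return A
now=M(s['eef_pos'],s['ee_rot']);old=M([.4453,.1624,.1905],[-93.2,89.8,-82.8])
w0=dict(w);w0['T']=old@np.linalg.inv(now)@np.array(w['T'])
c=lambda x,y:(265+x/5.711,180+y/5.714)
L=np.array([atz(w0,c(*p),.102) for p in [(160,365),(212,365),(237,537),(178,540)]]);Rr=np.array([atz(w0,c(*p),.102) for p in [(541,320),(598,318),(613,490),(557,495)]])
l,r=L.mean(0),Rr.mean(0);print('mid',(l+r)/2,'yaw',np.degrees(np.arctan2(*(r-l)[[1,0]])))
for Q in (L,Rr):
  e=(Q[0]+Q[1]-Q[2]-Q[3])/2;print('edge yaw',np.degrees(np.arctan2(e[1],e[0]))+270)
print('pivot w', atz(w0,c(378,320),.052), tri((w0,c(378,320)),(t,(160+110/2.5,140+318/2.5))))
```

```text
R [[0.0, -0.194, 0.981], [0.001, 0.981, 0.194], [-1.0, 0.001, 0.0]] pos [0.4432 0.1721 0.1908] tooly yaw 101.2 shift [127.8  -2.1  -0.6] roll 0.2 q [-31.8  10.6   3.5 117.8  -0.9  51.6  73.3] F [-0.55 -0.19  0.3 ] w 0.0697 t 2.75
mid [0.4462 0.1709 0.102 ] yaw 107.6558517579811
edge yaw 106.41746405591499
edge yaw 107.00159299260395
pivot w [0.4465 0.1713 0.052 ] (array([0.4452, 0.1703, 0.0539]), [0.0011617105040006574, 0.0011617105040005976])
```

```bash
python3 -m crank '[{"jaw":70,"tx":20,"ty":-2,"tz":2,"roll":-6},{"jaw":70,"tx":50,"ty":-2,"tz":2,"roll":-6},{"jaw":70,"tx":80,"ty":-2,"tz":2,"roll":-6},{"jaw":70,"tx":105,"ty":-2,"tz":2,"roll":-6},{"jaw":70,"tx":120,"ty":-2,"tz":2,"roll":-6},{"jaw":70,"tx":128,"ty":-2,"tz":2,"roll":-6},{"jaw":70,"tx":128,"ty":-2,"tz":2,"roll":-6},{"jaw":70,"tx":128,"ty":-2,"tz":2,"roll":-6},{"jaw":70,"tx":128,"ty":-2,"tz":2,"roll":-6}]' 5
python3 - <<'E'
from h import *
need([.4455,.1708,.063],107)
grab('wrist','w3')
E
```

```text
time_s: 3.6
eef_pos: [0.4466, 0.1694, 0.0636]
ee_rot: [13.4, 89.9, 30.5]
wrist_force: [0.6, -0.2, -0.2]
grip_width: 0.0695
R [[0.002, -0.293, 0.956], [0.001, 0.956, 0.293], [-1.0, 0.0, 0.002]] pos [0.4466 0.1694 0.0636] tooly yaw 107.0 shift [ 0.6  1.6 -0.7] roll 0.0 q [-30.1  22.2   2.2 123.3  -1.5  34.3  80.2] F [ 0.56 -0.21 -0.24] w 0.0695 t 3.6
```

View pics/w3.png

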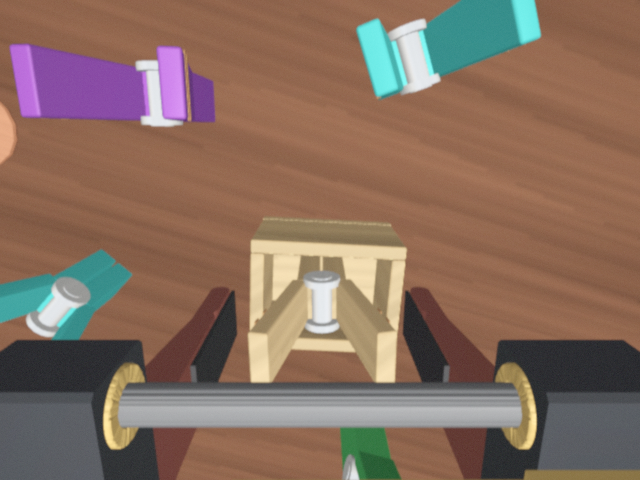

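The clip sits centred (column 321) between the pads, with its pin square to the closing direction. Closing gently.

```bash
python3 -m crank '[{"jaw":24,"ty":1},{"jaw":24,"ty":1},{"jaw":24,"ty":1},{"jaw":24,"ty":1},{"jaw":24,"ty":1},{"jaw":24,"ty":1}]' 5
python3 - <<'E'
from h import *
w=grab('wrist','w4');need([.4455,.1708,.063],107)
s=sensors.sense();print('tcp px',proj(w,s['eef_pos']),'pivot px',proj(w,[.4455,.1708,.0525]))
E
```

```text
R [[0.002, -0.293, 0.956], [0.001, 0.956, 0.293], [-1.0, 0.001, 0.002]] pos [0.4467 0.1693 0.0638] tooly yaw 107.0 shift [ 0.8  1.8 -0.7] roll 0.0 q [-30.1  22.2   2.3 123.4  -1.5  34.3  80.2] F [-0.35  0.77  0.46] w 0.0702 t 3.7
tcp px [319.4166026  311.33812983] pivot px [323.32020234 299.17210164]schema error: expected keys jaw, tx, ty, tz, roll
```

```bash
python3 -m crank '[{"jaw":24,"tx":0,"ty":0,"tz":-1,"roll":0},{"jaw":24,"tx":0,"ty":0,"tz":-1,"roll":0},{"jaw":24,"tx":0,"ty":0,"tz":-1,"roll":0},{"jaw":24,"tx":0,"ty":0,"tz":-1,"roll":0},{"jaw":24,"tx":0,"ty":0,"tz":-1,"roll":0},{"jaw":24,"tx":0,"ty":0,"tz":-1,"roll":0},{"jaw":24,"tx":0,"ty":0,"tz":-1,"roll":0},{"jaw":24,"tx":0,"ty":0,"tz":-1,"roll":0}]' 5
python3 - <<'E'
from h import *
w=grab('wrist','w4');need([.4455,.1708,.063],107)
E
```

```text
time_s: 4.37
eef_pos: [0.4452, 0.1687, 0.0629]
ee_rot: [14.5, 90.0, 31.6]
wrist_force: [-0.4, 1.3, 3.9]
grip_width: 0.0486
R [[0.0, -0.293, 0.956], [0.0, 0.956, 0.293], [-1.0, 0.0, 0.001]] pos [0.4452 0.1686 0.0628] tooly yaw 107.0 shift [-0.2  2.   1. ] roll 0.0 q [-30.1  22.2   2.2 123.5  -1.5  34.2  80.2] F [-0.52  0.2   5.07] w 0.049 t 4.4167
```

```bash
python3 -m crank '[{"jaw":24,"tx":-5,"ty":0,"tz":0,"roll":0},{"jaw":24,"tx":-15,"ty":0,"tz":0,"roll":0},{"jaw":24,"tx":-28,"ty":0,"tz":0,"roll":0},{"jaw":24,"tx":-43,"ty":0,"tz":0,"roll":0},{"jaw":24,"tx":-60,"ty":0,"tz":0,"roll":0},{"jaw":24,"tx":-78,"ty":0,"tz":0,"roll":0},{"jaw":24,"tx":-96,"ty":0,"tz":0,"roll":0},{"jaw":24,"tx":-114,"ty":0,"tz":0,"roll":0},{"jaw":24,"tx":-130,"ty":0,"tz":0,"roll":0},{"jaw":24,"tx":-143,"ty":0,"tz":0,"roll":0},{"jaw":24,"tx":-150,"ty":0,"tz":0,"roll":0},{"jaw":24,"tx":-150,"ty":0,"tz":0,"roll":0}]' 5
python3 - <<'E'
from h import *
need([.4455,.1708,.213],107);w=grab('wrist','w5');s=grab('side','s5')
a=np.vstack([w['image'][180:480,120:520],cv2.resize(s['image'][60:240,140:380],(400,300))]);cv2.imwrite('pics/v5.png',a)
E
```

```text
time_s: 5.42
eef_pos: [0.4456, 0.1687, 0.2144]
ee_rot: [11.7, 89.8, 28.7]
wrist_force: [0.7, -0.0, -1.4]
grip_width: 0.0385
R [[0.003, -0.293, 0.956], [0.001, 0.956, 0.293], [-1.0, 0.001, 0.003]] pos [0.4456 0.1687 0.2144] tooly yaw 107.0 shift [1.4 2.  0.5] roll 0.0 q [-31.    8.9   3.1 116.3  -0.6  54.6  79.4] F [ 0.66 -0.02 -1.35] w 0.0385 t 5.4167
```

View pics/v5.png

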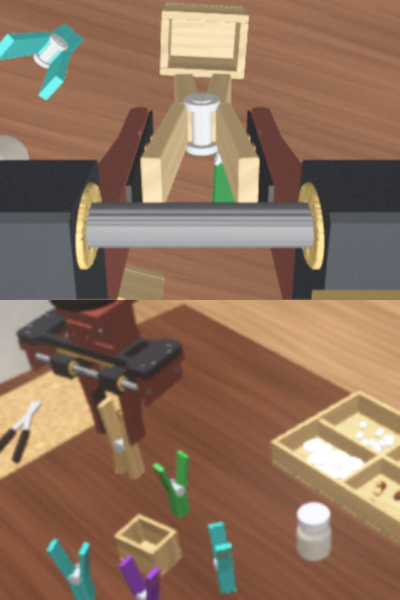

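Clip is out of the cup, upright between the pads, with its pin at wrist pixel (321,305). The cup is empty and the neighbours have not moved. Now the full squeeze.

```bash
python3 -m crank '[{"jaw":22,"tx":0,"ty":0,"tz":0,"roll":0},{"jaw":18,"tx":0,"ty":0,"tz":0,"roll":0},{"jaw":14,"tx":0,"ty":0,"tz":0,"roll":0},{"jaw":14,"tx":0,"ty":0,"tz":0,"roll":0},{"jaw":14,"tx":0,"ty":0,"tz":0,"roll":0},{"jaw":14,"tx":0,"ty":0,"tz":0,"roll":0}]' 30
python3 - <<'E'
from h import *
need([.557,-.2264,.213],-13.8+180);need([.557,-.2264,.213],-13.8)
w=grab('wrist','w6');cv2.imwrite('pics/v6.png',cv2.resize(w['image'][200:400,220:420],(600,600)))
for q in ['clip_pivot','tip_a']: print(q,[(np.round(b['at'],1).tolist(),round(b['confidence'],2)) for b in boxes_of('wrist',q)[:3]])
E
```

```text
time_s: 6.02
eef_pos: [0.4448, 0.1685, 0.2125]
ee_rot: [-169.9, 90.0, -152.9]
wrist_force: [0.4, -0.2, -0.2]
grip_width: 0.0257
R [[-0.0, -0.293, 0.956], [-0.0, 0.956, 0.293], [-1.0, -0.0, -0.0]] pos [0.4448 0.1685 0.2125] tooly yaw 107.0 shift [  -0.5 -410.4   -8.4] roll -59.2 q [-31.    9.1   3.1 116.4  -0.6  54.6  79.4] F [ 0.43 -0.23 -0.25] w 0.0257 t 6.0167
R [[-0.0, -0.293, 0.956], [-0.0, 0.956, 0.293], [-1.0, -0.0, -0.0]] pos [0.4448 0.1685 0.2125] tooly yaw 107.0 shift [  -0.5 -410.4   -8.4] roll -59.2 q [-31.    9.1   3.1 116.4  -0.6  54.6  79.4] F [ 0.43 -0.23 -0.25] w 0.0257 t 6.0167
clip_pivot [([321.2, 308.6], 0.91), ([219.5, 112.8], 0.91), ([168.2, 230.2], 0.69)]
tip_a [([216.9, 108.0], 0.87), ([294.9, 316.5], 0.84), ([396.9, 84.4], 0.82)]
```

View pics/v6.png

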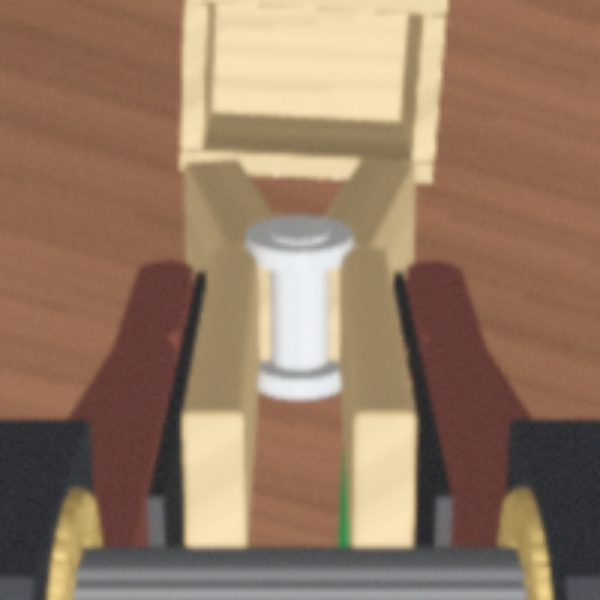

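Tails are parallel at 25.7 mm and the jaws gape wide, with the pin at (320,305). Carrying it to above the card with a positive roll, since the negative one would exceed the last joint's range.

```bash
python3 -m crank '[{"jaw":14,"tx":0,"ty":-8,"tz":0,"roll":4},{"jaw":14,"tx":0,"ty":-24,"tz":0,"roll":10},{"jaw":14,"tx":0,"ty":-48,"tz":-1,"roll":17},{"jaw":14,"tx":0,"ty":-74,"tz":-2,"roll":24},{"jaw":14,"tx":0,"ty":-100,"tz":-3,"roll":31},{"jaw":14,"tx":0,"ty":-128,"tz":-4,"roll":38},{"jaw":14,"tx":0,"ty":-156,"tz":-4,"roll":45},{"jaw":14,"tx":0,"ty":-184,"tz":-5,"roll":52},{"jaw":14,"tx":0,"ty":-210,"tz":-6,"roll":59},{"jaw":14,"tx":0,"ty":-234,"tz":-6,"roll":66},{"jaw":14,"tx":0,"ty":-254,"tz":-7,"roll":73},{"jaw":14,"tx":0,"ty":-266,"tz":-7,"roll":80}]' 30
python3 - <<'E'
from h import *
need([.557,-.2264,.213],-13.8)
E
```

```text
time_s: 7.17
eef_pos: [0.5163, -0.0907, 0.2128]
ee_rot: [3.2, 89.9, -60.3]
wrist_force: [0.8, 0.3, 0.0]
grip_width: 0.0259
R [[0.001, 0.895, 0.447], [-0.001, 0.447, -0.895], [-1.0, 0.0, 0.001]] pos [ 0.5163 -0.0907  0.2128] tooly yaw 26.5 shift [ -0.  -24.2 139.6] roll 40.3 q [-17.2  14.2  24.1 111.6  -6.9  55.6  36.7] F [0.75 0.28 0.03] w 0.0259 t 7.1667
```

```bash
python3 -m crank '[{"jaw":14,"tx":0,"ty":-2,"tz":10,"roll":5},{"jaw":14,"tx":0,"ty":-5,"tz":28,"roll":12},{"jaw":14,"tx":0,"ty":-10,"tz":50,"roll":19},{"jaw":14,"tx":0,"ty":-14,"tz":74,"roll":26},{"jaw":14,"tx":0,"ty":-18,"tz":98,"roll":33},{"jaw":14,"tx":0,"ty":-22,"tz":118,"roll":39},{"jaw":14,"tx":0,"ty":-25,"tz":133,"roll":41},{"jaw":14,"tx":0,"ty":-26,"tz":142,"roll":41},{"jaw":14,"tx":0,"ty":-26,"tz":142,"roll":41},{"jaw":14,"tx":0,"ty":-26,"tz":142,"roll":41},{"jaw":14,"tx":0,"ty":-26,"tz":142,"roll":41}]' 30
python3 - <<'E'
from h import *
need([.557,-.2264,.213],-13.8)
F={c:grab(c,c+'7') for c in ('side','top','wrist')}
a=np.vstack([cv2.resize(F['side']['image'][150:340,300:500],(600,570))]);cv2.imwrite('pics/v7.png',np.hstack([a[:, :400],]))
p=[proj(F[c],[.557,-.2264,.116]) for c in F];print(p)
for c in F:
  for q in ['clip_pivot','tip_a','card_top']: print(c,q,[(np.round(b['at'],1).tolist(),round(b['confidence'],2)) for b in boxes_of(c,q)[:3]])
x,y=map(int,p[0]);x0,y0=x-75,y-110
w=F['wrist']['image'];cv2.imwrite('pics/v7.png',np.hstack([cv2.resize(F['side']['image'][y0:y0+225,x0:x0+150],(400,600)),cv2.resize(w[180:480,220:420],(400,600))]));print(x0,y0)
E
```

```text
time_s: 8.08
eef_pos: [0.5574, -0.2248, 0.2124]
ee_rot: [-145.7, 89.9, 110.5]
wrist_force: [0.1, 0.2, -0.7]
grip_width: 0.0256
R [[-0.0, 0.971, -0.239], [0.001, -0.239, -0.971], [-1.0, -0.001, -0.001]] pos [ 0.5574 -0.2248  0.2124] tooly yaw -13.8 shift [-0.6 -0.   1.7] roll -0.0 q [ -9.4  23.4  33.6 102.  -14.9  59.1  16. ] F [ 0.11  0.23 -0.7 ] w 0.0256 t 8.0833
[array([399.6882769 , 249.13720411]), array([383.92594344, 208.62776699]), array([320.05933258, 249.75323906])]
side clip_pivot [([247.0, 173.3], 0.93), ([269.3, 216.5], 0.86), ([226.4, 228.7], 0.83)]
side tip_a [([226.1, 234.9], 0.87), ([185.3, 222.3], 0.82), ([249.0, 167.2], 0.8)]
side card_top [([230.7, 204.5], 0.67), ([398.2, 277.1], 0.66)]
top clip_pivot [([179.7, 226.8], 0.66), ([200.3, 316.5], 0.55), ([239.6, 297.5], 0.5)]
top tip_a [([200.2, 317.5], 0.72), ([179.6, 228.6], 0.66), ([254.7, 245.2], 0.64)]
top card_top []
wrist clip_pivot [([318.2, 311.3], 0.97)]
wrist tip_a [([319.5, 314.0], 0.92), ([293.7, 315.7], 0.82), ([94.5, 10.3], 0.57)]
wrist card_top [([323.4, 203.5], 0.56)]
324 139
```

View pics/v7.png

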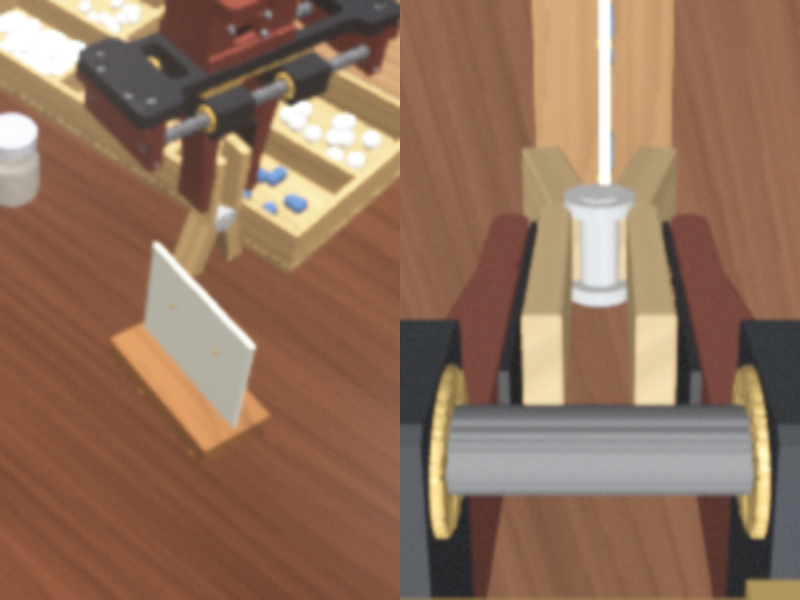

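The side crop shows the gaping clip above the card with its pin at about (408,220). In the wrist view the card edge is a white line at column ~322 and the clip's mid-plane is at ~320. Measuring both precisely.

Run:
```python
from h import *
np.set_printoptions(precision=4,suppress=True)
s=grab('side','side8');w=grab('wrist','wrist8');need([.557,-.2264,.213],-13.8)
S=sensors.sense();R=Ro.from_euler('xyz',S['ee_rot'],degrees=True).as_matrix();P=S['eef_pos']
im=w['image'].astype(int);pts=[]
white=(im.min(2)>200)
for r in range(100,270,10):
    c=np.where(white[r,290:350])[0]+290
    if len(c): pts.append((c.mean(),r)); print(r,c.min(),c.max(),end='; ')
X=np.array([atz(w,p,.1155) for p in pts]);T=(X-P)@R*1000
print('\ncard in tool y,z (mm):',T[:,1:].round(1).tolist())
# both visible line ends of card for extent
col=im[:,:,:].min(2)>200
rows=[r for r in range(0,300) if col[r,300:340].any()];print('rows',rows[0],rows[-1])
X,e=tri((w,(320,302.5)),(s,(408,220.4)));print('pivot',X,e,'in tool',((X-P)@R*1000).round(1))
print('card mid in tool',((np.array([.557,-.2264,.116])-P)@R*1000).round(1))
# jaws lower outer edges in wrist: left (523,150)-(677,150)
for px in [(220+123/2,180+150/2),(220+277/2,180+150/2)]: print(((atz(w,px,P[2]-.057)-P)@R*1000).round(1))
```

```text
R [[-0.0, 0.97, -0.241], [0.0, -0.241, -0.97], [-1.0, -0.0, -0.0]] pos [ 0.5574 -0.2262  0.2126] tooly yaw -14.0 shift [-0.4 -0.4  0.3] roll -0.2 q [ -9.3  23.5  33.7 101.9 -14.9  59.1  16. ] F [-0.37  0.2  -0.21] w 0.0257 t 8.7833
160 319 323; 170 318 323; 180 318 324; 190 319 324; 200 319 324; 210 319 324; 220 319 323; 230 319 323; 240 319 323; 250 319 324; 260 319 324; 
card in tool y,z (mm): [[0.5, -54.8], [0.2, -48.8], [0.5, -42.8], [0.9, -36.6], [0.9, -30.4], [0.9, -24.0], [0.6, -17.6], [0.6, -11.1], [0.6, -4.6], [0.9, 2.1], [0.9, 8.8]]
rows 160 299
pivot [ 0.557  -0.2316  0.1942] [0.0012562871547398143, 0.0012562871547397271] in tool [18.4  0.9  5.3]
card mid in tool [96.6 -0.4  0.3]
[ 57.  -21.2  -6.8]
[57.  20.9 -6.8]
```

Run:
```python
from h import *
np.set_printoptions(precision=4,suppress=True)
s=grab('side');w=grab('wrist')
S=sensors.sense();R=Ro.from_euler('xyz',S['ee_rot'],degrees=True).as_matrix();P=S['eef_pos']
for wd in (76,77,78):
    o,d1=ray(w,(320-wd/2,337.5));_,d2=ray(w,(320+wd/2,337.5))
    k=.0259/np.linalg.norm(d1-d2);X=o+k*(d1+d2)/2;print(wd,'tail top far edge in tool',((X-P)@R*1000).round(1))
o,d=ray(s,(408,220.4));o2=(o-P)@R;d2=d@R
for tz in (0,.006,.012): k=(tz-o2[2])/d2[2];print('side pin at tz',tz,((o2+k*d2)*1000).round(1))
# jaws tips from side crop: right jaw bottom ~(232,258), left jaw bottom ~(195,272)
for n,p in [('rj',(232,258)),('lj',(190,272))]:
    o,d=ray(s,(324+p[0]/2.667,139+p[1]/2.667));o2=(o-P)@R;d2=d@R
    for tz in (0,.01): k=(tz-o2[2])/d2[2];print(n,tz,((o2+k*d2)*1000).round(1))
```

```text
76 tail top far edge in tool [-33.7  -0.2  -5.1]
77 tail top far edge in tool [-35.4  -0.2  -6. ]
78 tail top far edge in tool [-37.1  -0.2  -6.8]
side pin at tz 0 [26.4  7.8  0. ]
side pin at tz 0.006 [18.   1.9  6. ]
side pin at tz 0.012 [ 9.6 -4.  12. ]
rj 0 [73.3 21.7  0. ]
rj 0.01 [58.  11.5 10. ]
lj 0 [ 66.6 -14.    0. ]
lj 0.01 [ 51.6 -23.3  10. ]
```

Card line is within 0.7 mm of the jaw mid-plane and parallel to it. The pivot is about 11–18 mm below the TCP, depending on which estimate I use. Descending 58 mm puts the tips about 22 mm below the edge, safe over that whole range.

```bash
python3 -m crank '[{"jaw":14,"tx":2,"ty":1,"tz":-1,"roll":0},{"jaw":14,"tx":6,"ty":1,"tz":-2,"roll":0},{"jaw":14,"tx":12,"ty":1,"tz":-3,"roll":0},{"jaw":14,"tx":19,"ty":1,"tz":-3,"roll":0},{"jaw":14,"tx":27,"ty":1,"tz":-3,"roll":0},{"jaw":14,"tx":35,"ty":1,"tz":-3,"roll":0},{"jaw":14,"tx":42,"ty":1,"tz":-3,"roll":0},{"jaw":14,"tx":48,"ty":1,"tz":-3,"roll":0},{"jaw":14,"tx":53,"ty":1,"tz":-3,"roll":0},{"jaw":14,"tx":56,"ty":1,"tz":-3,"roll":0},{"jaw":14,"tx":58,"ty":1,"tz":-3,"roll":0},{"jaw":14,"tx":58,"ty":1,"tz":-3,"roll":0}]' 30
python3 - <<'E'
from h import *
need([.557,-.2264,.1545],-13.8)
F={c:grab(c,c+'9') for c in ('side','wrist')}
p=proj(F['side'],[.557,-.2264,.13]);x0,y0=int(p[0])-40,int(p[1])-55;print(x0,y0)
cv2.imwrite('pics/v9.png',np.hstack([cv2.resize(F['side']['image'][y0:y0+120,x0:x0+80],(400,600),interpolation=cv2.INTER_CUBIC),cv2.resize(F['wrist']['image'][180:330,270:370],(400,600),interpolation=cv2.INTER_CUBIC)]))
E
```

```text
time_s: 9.88
eef_pos: [0.559, -0.2235, 0.1543]
ee_rot: [-83.9, 90.0, 172.2]
wrist_force: [0.2, 0.2, 0.1]
grip_width: 0.0258
R [[-0.0, 0.97, -0.242], [0.0, -0.242, -0.97], [-1.0, -0.0, 0.0]] pos [ 0.559  -0.2235  0.1543] tooly yaw -14.0 shift [-0.2 -1.3  3.3] roll -0.2 q [ -7.9  27.4  31.8 104.8 -17.7  52.8  17.9] F [0.16 0.15 0.07] w 0.0258 t 9.8833
360 189
```

View pics/v9.png

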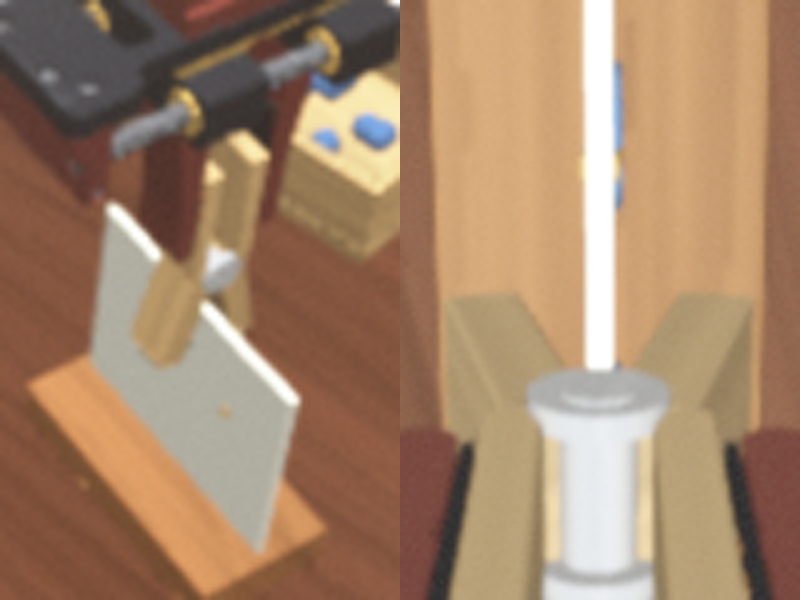

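The jaws straddle the card. In the side crop the near jaw hangs down the near face; in the wrist crop the card's white edge (column ~320) runs midway between the jaws with a gap on both sides. Checking depth and centring numerically.

Run:
```python
from h import *
s=grab('side','side10');w=grab('wrist','wrist10');t=grab('top','top10')
need([.557,-.2264,.1545],-13.8)
S=sensors.sense();R=Ro.from_euler('xyz',S['ee_rot'],degrees=True).as_matrix();P=S['eef_pos']
for n,p in [('far lower outer corner',(133,340)),('near lower outer corner',(165,365))]:
    o,d=ray(s,(360+p[0]/5,189+p[1]/5));o2=(o-P)@R;d2=d@R
    k=(-.021-o2[1])/d2[1];X=P+R@(o2+k*d2);print(n,'tool',((o2+k*d2)*1000).round(1),'z',X[2].round(4),'below edge mm',round((.1155-X[2])*1000,1))
m=w['image'].min(2)>200
for r in (190,210,230,250,265):
    c=np.where(m[r,300:340])[0]+300; print(r,c.min(),c.max(),((atz(w,(c.mean(),r),.1155)-P)@R*1000).round(1)[1:])
o=cv2.absdiff(cv2.imread('pics/side0.png'),s['image']).max(2)
for n,q in [('stand','stand'),('jar','jar'),('spool','spool')]: print(n,boxes_of('side',q)[:1])
print('diff in foot region', [int(o[y,x]) for x,y in [(367,268),(402,308),(425,293)]])
# foot shift by template: lower foot edge patch
a=cv2.imread('pics/side0.png')[262:316,362:432];r=cv2.matchTemplate(s['image'][252:326,352:442],a,cv2.TM_CCOEFF_NORMED);print(cv2.minMaxLoc(r)[1::2])
```

```text
R [[0.001, 0.97, -0.241], [-0.0, -0.241, -0.97], [-1.0, 0.001, -0.0]] pos [ 0.5594 -0.2236  0.155 ] tooly yaw -14.0 shift [ 0.5 -1.6  3.3] roll -0.2 q [ -7.9  27.3  31.8 104.8 -17.7  52.8  17.9] F [-1.41 -0.16 -1.04] w 0.0255 t 10.1333
far lower outer corner tool [ 60.2 -21.   -7.2] z 0.0948 below edge mm 20.7
near lower outer corner tool [ 54.8 -21.   11.9] z 0.1002 below edge mm 15.3
190 315 322 [ -0.8 -44.8]
210 316 322 [ -0.6 -35. ]
230 316 322 [ -0.6 -25. ]
250 316 322 [ -0.6 -14.7]
265 316 322 [-0.6 -6.8]
stand [{'at': [395.8, 279.6], 'confidence': 0.62}]
jar [{'at': [327.1, 199.1], 'confidence': 0.78}]
spool [{'at': [278.1, 258.8], 'confidence': 0.65}]
diff in foot region [8, 9, 7]
(0.9989404678344727, (10, 10))
```

```bash
python3 -m crank '[{"jaw":14,"tx":1,"ty":-0.5,"tz":0,"roll":0},{"jaw":14,"tx":2,"ty":-0.6,"tz":0,"roll":0},{"jaw":14,"tx":2,"ty":-0.6,"tz":0,"roll":0},{"jaw":14,"tx":2,"ty":-0.6,"tz":0,"roll":0},{"jaw":14,"tx":2,"ty":-0.6,"tz":0,"roll":0},{"jaw":14,"tx":2,"ty":-0.6,"tz":0,"roll":0},{"jaw":14,"tx":2,"ty":-0.6,"tz":0,"roll":0},{"jaw":14,"tx":2,"ty":-0.6,"tz":0,"roll":0},{"jaw":14,"tx":2,"ty":-0.6,"tz":0,"roll":0}]' 30
python3 - <<'E'
from h import *
s=grab('side','side11');w=grab('wrist','wrist11')
need([.557,-.2264,.153],-13.8)
S=sensors.sense();R=Ro.from_euler('xyz',S['ee_rot'],degrees=True).as_matrix();P=S['eef_pos'];print('qvel',np.abs(S['qvel']).max())
m=w['image'].min(2)>200
for r in (190,230,265):
    c=np.where(m[r,300:340])[0]+300; print(r,c.min(),c.max(),((atz(w,(c.mean(),r),.1155)-P)@R*1000).round(1)[1:])
a=cv2.imread('pics/side0.png')[262:316,362:432];r=cv2.matchTemplate(s['image'][252:326,352:442],a,cv2.TM_CCOEFF_NORMED);print(cv2.minMaxLoc(r)[1::2])
x0,y0=360,189
cv2.imwrite('pics/v11.png',np.hstack([cv2.resize(s['image'][y0:y0+120,x0:x0+80],(400,600),interpolation=cv2.INTER_CUBIC),cv2.resize(w['image'][180:330,270:370],(400,600),interpolation=cv2.INTER_CUBIC)]))
E
```

```text
time_s: 11.03
eef_pos: [0.5586, -0.2234, 0.1527]
ee_rot: [108.7, 90.0, 4.7]
wrist_force: [0.1, 0.6, -0.2]
grip_width: 0.0256
R [[0.0, 0.97, -0.242], [-0.0, -0.242, -0.97], [-1.0, 0.0, 0.0]] pos [ 0.5586 -0.2234  0.1527] tooly yaw -14.0 shift [-0.3 -0.8  3.3] roll -0.2 q [ -7.9  27.4  31.8 105.  -17.8  52.6  18. ] F [-0.5   0.52 -0.75] w 0.0259 t 11.1333
qvel 0.10478375962582577
190 317 324 [  0.1 -45.2]
230 317 324 [  0.1 -25.6]
265 318 324 [ 0.4 -7.6]
(0.9985153079032898, (10, 10))
```

View pics/v11.png

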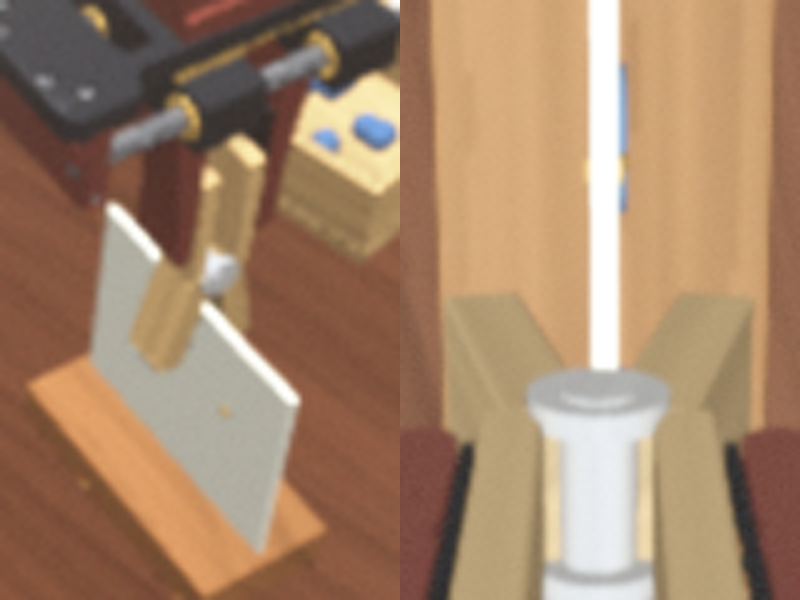

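Both views show the card edge midway between the wide-open jaws, one jaw on each side. The arm is still, contact force is near zero, and the foot has not moved. Handing in.

```bash
python3 -c "
from rig import workorder; print(workorder.finish_job())"
```

```text
the job is handed in; nothing more can be done
None
```

The clip is out of the cup and held squeezed fully open, its jaws astride the middle of the card's top edge. I handed the job in at about 11 s of robot time, still gripping with 30 N.

**Last checks:**
- **Opening:** the fingers are 25.6–25.9 mm apart, so the tails are at their stop.
- **Centring:** the card edge is within about 0.4 mm of the middle of the gap and parallel to it. That should leave roughly 4 mm clear on each side at the top edge.
- **Disturbance:** the wrist force stayed within about 1 N, which is noise level, and matching the stand in the side picture before and after showed no shift. The network found the jar and spool within about 2 pixels of where they were at the start. I didn't re-check the bowl, but the arm never went near it.

**What disagreed:**
- **Jaw depth:** my estimates of how far the pivot sits below the tool tip ranged from 11 to 18 mm. The jaw tips are therefore about 20–26 mm below the card edge, most likely 22–23 mm.
- **Squeeze order:** the light 5 N grip used to pull the clip out had already opened it part way. I made the full squeeze only once it was clear of the cup.
- **Early picture:** one early wrist picture was taken before the arm had settled, about 10 mm off. I corrected for that before gripping.

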